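Open the bench clamp on the glued patch kit box

TASK

The glue on the grey patch kit box has set, so open the bench clamp that holds it: press the red thumb release on the sliding jaw down, and with it held down push that jaw back along the toothed bar, away from the box, until it is right against the end stop; then let go, so that the release springs back up. Nothing needs gripping or lifting: leave the box and the things lying around it where they are.

Things in the scene. Friction and masses are not known exactly. Their poses are not given: they have to be found in the camera images.
- clamp: Bench bar clamp, green painted castings on a steel bar, screwed to the ledge (cannot move). Origin: on the ledge surface (z = 0) under the bar; z up. Its +y axis runs along the bar from the fixed jaw towards the end stop: the opening direction. Its -x axis is the side to which both jaw arms reach, about 100 mm. Bar 376 mm long (y -191 to +185 mm), 12 mm wide, z 8 to 24 mm, with ratchet teeth 4.5 mm high, 10 mm pitch, on its top. Fixed jaw at y -195 to -160 mm, 48 mm high.
- jaw (a joint): Travel of the sliding jaw along clamp +y, m: 0 as clamped on the box, 0.100 against the end stop. With the release up the teeth stop it from opening (over about 1 mm); with it down the jaw slides with about 3 N of friction and stays where left, but a finger still pressing the release drags it along. Head: clamp y -46 to +64 mm at jaw 0, 32 mm wide; its arm, 42 mm high, reaches 102 mm to clamp -x at the box end.
- release (a joint): Angle of the red thumb release lever, rad: 0 sprung up (locked), 0.30 fully down against its stop; the teeth are cleared above about 0.2. It is hinged inside the green thumb rest, and its free end points to the box (clamp -y), rising 0.30 rad when up and level when fully down. Paddle 26 mm wide (clamp x), about 44 mm of it free. Spring: about 3 N at the press point to start it, 6 N fully down.
- thumb_pad (a point): Press point on the top of the red lever, on the bar's centre line, 20 mm before the face of the thumb rest (clamp -y of it). It moves with the lever: about 45 mm above the ledge when up, 37 mm when fully down (8 mm of travel). Its axes tilt with the lever; use the clamp's axes for directions.
- thumb_rest (a point): Top middle of the upright face of the green block (thumb rest) that stands up from the sliding head, 60 mm above the ledge, 32 mm wide. The face looks to clamp -y (to the box) and stands 23 mm above the fully pressed lever; a fingertip on the pressed lever pushes the jaw along by this face. Moves with the jaw.
- end_stop (a point): Top middle of the face of the fixed end stop block, 46 mm above the ledge, 164 mm along clamp +y from the clamp's origin. The far end of the sliding head meets it at jaw 0.100.
- patch_box: The glued patch kit box, grey plastic with a black latch, 75 x 110 x 42 mm (x, y, z), 0.25 kg or so, loose on the ledge between the jaws. Origin: centre of its underside.
- tyre_levers: Three blue nylon tyre levers clipped one on another, about 125 x 19 x 24 mm, lying along own x, loose. Origin: underside, near the middle.
- rasp: Chrome rasp with a black grip, 100 x 24 x 10 mm, lying along own x, loose. Origin: underside, near the middle.
- valve_tool: Steel valve core tool, 74 mm long, 22 mm wide, 16 mm high, lying along own x, loose. Origin: underside, near the middle.
- dish: White ceramic dish, 92 mm across, 22 mm high, with four black valve caps in it, loose. Origin: centre of its underside.

How it is judged:
On the way, in this order (a step that is already met when the one before it is completed fails the run):
1. the thumb release is pressed down while the jaw is still at the box (value of joint release above 0.15 rad and value of joint jaw below 0.012 m), for 0.05 s.
2. the jaw is pushed back to the end stop (value of joint jaw above 0.095 m), for 0.1 s.
At the end, for the whole second after the job is handed in: The sliding jaw is within 5 mm of the end stop, the release has sprung back up (below 0.06 rad), the patch kit box lies flat and still within 12 mm of where it was, and the other things are within 15 mm of where they were (value of joint jaw above 0.095 m and value of joint release below 0.06 rad and linear speed of patch_box below 0.01 m/s and distance of patch_box from where it was at the start of the episode below 0.012 m and angle between patch_box's own z axis and vertical below 0.1 rad and distance of each of dish, tyre_levers, rasp, valve_tool from where it was at the start of the episode below 0.015 m); the robot touches nothing.
It fails at once if the glued box is lifted or tipped, or shoved more than 12 mm (distance of patch_box from where it was at the start of the episode above 0.012 m or height (world z) of patch_box above 0.006 m or angle between patch_box's own z axis and vertical above 0.1 rad).
It fails at once if one of the things lying around is lifted or moved more than 15 mm (distance of any of dish, tyre_levers, rasp, valve_tool from where it was at the start of the episode above 0.015 m).
It also fails if it takes over 35 s, if anything falls off the work surface, if the arm or the gripper's body presses on something with over 40 N, if the wrist force passes 120 N, or if a joint passes its speed limit or range.

ROBOT

A 7-joint arm with a two-finger parallel gripper is mounted at the origin on the work surface. World frame = base frame: x ahead of the robot, y to its left, z up, the work surface at z = 0. Lengths are in m, angles in rad, forces in N, time in s.
With the tool pointing down it reaches from about 0.4 to 0.9 m from the base axis. Payload 5.6 kg.
Tool frame: the origin (TCP) lies at the very end of the fingers, on their centre line; the grasp point (between the pads) lies 19 mm behind it; z points along the fingers, y is the direction in which the jaws open and shut (so a half turn about z gives the same grasp; the last joint's range is limited). The gripper opens to 92 mm and grips with 3 to 60 N. Pads are 20 mm wide; open, the fingers measure 128 mm over their backs; the gripper's body (75 mm by 189 mm) begins 69 mm behind the grasp point.
Start: joints at [1.059, 0.468, -0.012, 1.603, 0.006, 1.071, -0.056], TCP at [0.294, -0.58, 0.18] pointing down, gripper open.
Joint ranges: [-2.53, 2.53], [-0.31, 2.02], [-1.57, 1.55], [0.28, 2.44], [-1.29, 4.43], [0.15, 1.84], [-2.92, 2.92]. Speed limits (rad/s): [2.57, 2.57, 3.14, 3.14, 3.14, 3.14, 3.14].

INTERFACE

Orientations are given as a unit quaternion [x, y, z, w].
In Python, from station import sensors, vision, workorder, search_frame, mark_of gives the robot as it stands. The module is installed in compiled form; this text tells all that it offers.
- The arm moves only by the shell command python3 -m inch 'ROWS'. ROWS is JSON, a list of rows, each a list of 3 entries, a list of its own where there are three numbers: the opening, from 0 (shut) to 1 (fully open), then the shift along the tool's x, y, z in cm, then the turn, a rotation vector about the tool's x, y, z in rad. In form: [[jaw, [x, y, z], [ax, ay, az]], ...]. A call has exactly 10 rows; each row shifts and turns the pose as measured when the row begins, along the tool's axes as they then stand; what a row does not reach is not made up. A row lasts 1/8 s, in which the tool goes at most 62.5 mm and 10.7 degrees, less where a joint would pass 70% of its speed; a pose out of reach is approached as far as the arm can. A call is refused whole if a number of a shift passes 6.25 or a number of a turn 0.188, either way. A call with a gripper value outside its range is refused whole. The fingers move at their own pace and stop on an object; the grip force is fixed at half the most. Time passes only in rows, so rows that do not move let the fingers close, or fill a call up. It gives the time, the measured TCP pose, the force and the opening at its end, in the units of the state.
- sensors.get_obs(): the state, without advancing time (a new reading comes with each control period).
- vision.read_camera(name): name is "side" or "top" or "wrist"; returns a dict with "img" (400x640x3 uint8, blue, green, red), "camera_matrix" (3x3 intrinsics, pixels), "rvec" (rotation vector, rad) and "tvec" (3), from world to camera coordinates, as OpenCV has them; the wrist camera has in their place "tool_from_camera" (4x4, takes a point from camera to tool coordinates, whose origin is the TCP and whose axes are the flange's). Camera axes: x right, y down, z forward; pixel columns grow to the right and rows downward; lengths in m; the calibration is good to about 2 mm. A picture is of the moment at which its call begins: read the wrist's pose just before it. There is no depth.
- workorder.sign_off(): hands the job in, once; it reports no verdict.
Trained networks look in a picture, given as the dict that the camera call returned (one of the last four; its "shot" number tells which), for a name from the list of things; names that differ only in an ending like _2 or _b are one class to them, and where a whole thing is asked for, a point or a joint stands for the part that bears it (a point fixed in the world has none). Each returns a list of dicts, best first, with "conf" (0 to 1); they miss things now and then, are a little off and sometimes report something else, mostly with a low value. They report only what shows in the picture. A call takes as long as a camera call.
- search_frame(name, picture): "location" ([row, column] in pixels, amid what is visible of it).
- mark_of(name, picture): "location" ([row, column] in pixels: a listed point, or the origin of a listed thing).
The state is a dict: "clock": time; "qpos": joint angles; "qvel": joint speeds; "joint_efforts": joint torques, N m; "position": TCP position; "orientation": TCP orientation; "force": force on the tool from outside, world axes, zero at the start; "ft_torque": the same for the moment, N m; "finger_gap": finger opening in m.
Only numpy, scipy, OpenCV 4.12 (cv2) and the standard library are available. Lean on these libraries where they do the work, as an engineer would, in place of code of your own. Each camera call takes 0.05 s, during which the arm holds its last target.

## Working session

There is one attempt and no reset: what is moved stays moved. The work goes in short steps, Python scripts to look and compute and a shell command to move; the robot and the scene stay as the last step left them, time stands still between calls to the robot, and variables do not carry over. Pictures are saved under pics/ and viewed, and the job is handed in when it is done.

```bash
mkdir -p pics
cat > h.py <<'E'
import numpy as np, cv2
from station import sensors, vision, workorder, search_frame, mark_of
def ray(p,loc):
    K=np.array(p["camera_matrix"]);R,_=cv2.Rodrigues(np.array(p["rvec"],float));t=np.array(p["tvec"],float).ravel()
    d=R.T@np.linalg.inv(K)@np.array([loc[1],loc[0],1.]);return -R.T@t,d/np.linalg.norm(d)
def atz(p,loc,z):
    o,d=ray(p,loc);return o+d*(z-o[2])/d[2]
def tri(rs):
    A=0;b=0
    for o,d in rs:
        P=np.eye(3)-np.outer(d,d);A=A+P;b=b+P@o
    return np.linalg.solve(A,b)
E
python3 - <<'E'
from h import *
o=sensors.get_obs();print({k:np.round(v,3).tolist() for k,v in o.items()})
P={}
for n in("top","side"):
    p=vision.read_camera(n);P[n]=p;cv2.imwrite(f"pics/{n}0.png",p["img"])
R={}
for nm,z in(("thumb_pad",.045),("thumb_rest",.06),("end_stop",.046),("clamp",0),("patch_box",0),("tyre_levers",0),("rasp",0),("valve_tool",0),("dish",0)):
    rs=[]
    for n in P:
        m=mark_of(nm,P[n])
        if m: 
            m=m[0];print(nm,n,np.round(m["location"]),round(m["conf"],2),atz(P[n],m["location"],z).round(3));rs.append(ray(P[n],m["location"]))
    if len(rs)==2:print("   tri",tri(rs).round(4))
E
```

```text
{'clock': 0.0, 'qpos': [1.059, 0.468, -0.012, 1.604, 0.006, 1.071, -0.056], 'qvel': [-0.001, -0.001, -0.001, -0.0, -0.002, -0.0, -0.0], 'joint_efforts': [0.0, -52.057, -0.012, -24.375, -0.057, 0.017, 0.0], 'position': [0.293, -0.579, 0.179], 'orientation': [0.973, 0.232, -0.0, -0.001], 'force': [-0.456, -0.293, -0.112], 'ft_torque': [-0.028, 0.061, -0.026], 'finger_gap': 0.092}
thumb_pad top [203. 372.] 0.81 [ 0.586 -0.09   0.045]
thumb_pad side [266. 322.] 0.57 [ 0.587 -0.099  0.045]
   tri [ 0.5872 -0.0913  0.038 ]
thumb_rest top [196. 364.] 0.82 [ 0.598 -0.073  0.06 ]
thumb_rest side [249. 327.] 0.91 [ 0.598 -0.071  0.06 ]
   tri [ 0.5982 -0.0727  0.0617]
end_stop top [166. 304.] 0.69 [0.665 0.049 0.046]
end_stop side [216. 355.] 0.92 [0.672 0.044 0.046]
   tri [0.6697 0.0496 0.0412]
clamp top [206. 368.] 0.83 [ 0.584 -0.087  0.   ]
clamp side [277. 324.] 0.59 [ 0.592 -0.084  0.   ]
   tri [ 0.5878 -0.0869  0.0022]
patch_box top [251. 400.] 0.79 [ 0.489 -0.151  0.   ]
patch_box side [312. 268.] 0.56 [ 0.485 -0.157  0.   ]
   tri [ 0.4864 -0.1526 -0.0051]
tyre_levers top [189. 442.] 0.89 [ 0.621 -0.247  0.   ]
tyre_levers side [357. 354.] 0.76 [ 0.62 -0.26  0.  ]
   tri [ 0.6222 -0.2514 -0.0137]
rasp top [250. 284.] 0.87 [0.491 0.095 0.   ]
rasp side [227. 271.] 0.58 [0.488 0.085 0.   ]
   tri [ 0.4886  0.0963 -0.0087]
valve_tool top [156. 380.] 0.74 [ 0.696 -0.115  0.   ]
valve_tool side [286. 380.] 0.63 [ 0.693 -0.119  0.   ]
   tri [ 0.6956 -0.1151 -0.0043]
dish top [124. 322.] 0.61 [0.77  0.011 0.   ]
dish side [240. 398.] 0.72 [0.763 0.01  0.   ]
   tri [ 7.665e-01  1.140e-02 -3.000e-04]
```

View pics/top0.png

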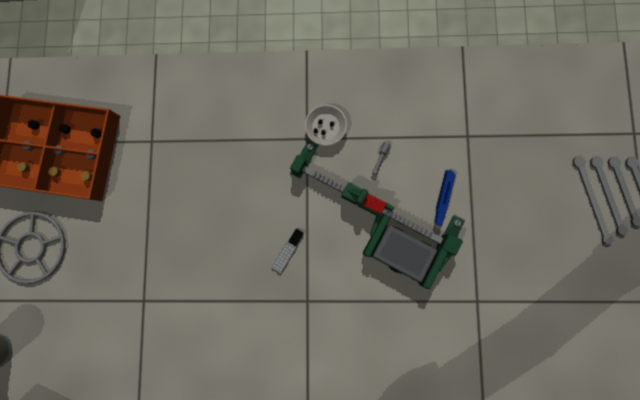

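View pics/side0.png

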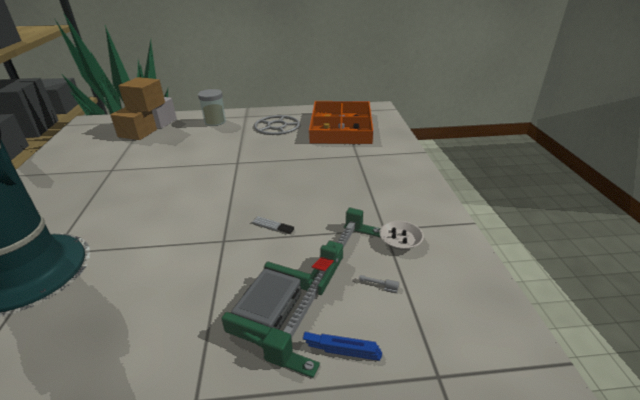

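The top view shows the red lever at about (203,372), the thumb rest at (195,356) and the end stop at (160,302). The side view agrees, and the area above the clamp is clear. I'll move over with the fingers shut.

```bash
python3 -m inch '[[0,[4.5,-2.8,0],[0,0,0]],[0,[4.5,-2.8,0],[0,0,0]],[0,[4.5,-2.8,0],[0,0,0]],[0,[4.5,-2.8,0],[0,0,0]],[0,[4.5,-2.8,0],[0,0,0]],[0,[4.5,-2.8,0],[0,0,0]],[0,[4.5,-2.8,0],[0,0,0]],[0,[4.5,-2.8,0],[0,0,0]],[0,[0,0,0],[0,0,-0.15]],[0,[0,0,0],[0,0,-0.15]]]'
python3 - <<'E'
from h import *
o=sensors.get_obs();p=vision.read_camera("wrist");cv2.imwrite("pics/w1.png",p["img"])
from scipy.spatial.transform import Rotation as Ro
R=Ro.from_quat(o["orientation"]).as_matrix();print(o["clock"],o["position"],R.round(3),o["finger_gap"])
T=np.array(p["tool_from_camera"]);K=np.array(p["camera_matrix"])
for nm,z in(("thumb_pad",.045),("thumb_rest",.06),("end_stop",.046),("clamp",0),("patch_box",0)):
    m=mark_of(nm,p)
    if m:
        l=m[0]["location"];d=R@T[:3,:3]@np.linalg.inv(K)@np.array([l[1],l[0],1]);c=R@T[:3,3]+o["position"]
        print(nm,np.round(l),round(m[0]["conf"],2),(c+d*(z-c[2])/d[2]).round(4))
E
```

```text
clock: 2.25
position: [0.5218, -0.2068, 0.1804]
orientation: [0.926, 0.379, 0.001, 0.002]
force: [-0.6, 0.2, 0.2]
finger_gap: 0.0004
2.25 [ 0.52183986 -0.20675103  0.18043047] [[ 0.713  0.701  0.004]
 [ 0.701 -0.713 -0.003]
 [ 0.     0.005 -1.   ]] 0.0004493429004990181
thumb_pad [ 64. 285.] 0.84 [ 0.5872 -0.0917  0.045 ]
thumb_rest [ 41. 280.] 0.71 [ 0.5988 -0.0767  0.06  ]
clamp [ 72. 292.] 0.68 [ 0.5886 -0.0949  0.    ]
patch_box [168. 274.] 0.78 [ 0.49   -0.1568  0.    ]
```

View pics/w1.png

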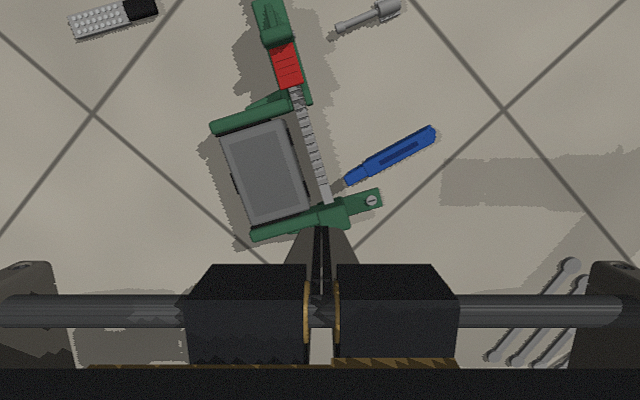

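Run:
```python
import cv2
a=cv2.imread("pics/top0.png")[130:300,280:480];cv2.imwrite("pics/topc.png",cv2.resize(a,None,fx=3.5,fy=3.5,interpolation=cv2.INTER_CUBIC))
```

```text
(no output)
```

View pics/topc.png

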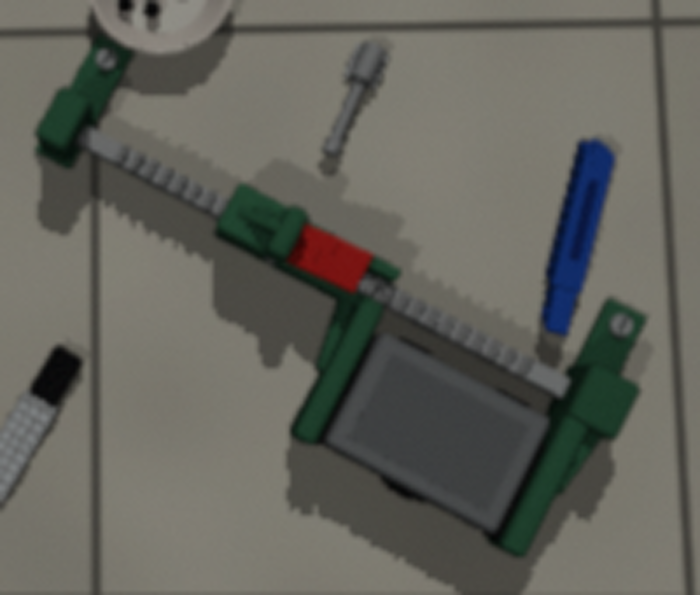

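Run:
```python
from h import *
from scipy.spatial.transform import Rotation as Ro
o=sensors.get_obs()
p=vision.read_camera("top");a=atz(p,[171.4,310],.024);b=atz(p,[239.4,440],.024);d=a-b;print(a,b,np.degrees(np.arctan2(d[1],d[0])))
p=vision.read_camera("wrist");R=Ro.from_quat(o["orientation"]).as_matrix();T=np.array(p["tool_from_camera"]);K=np.array(p["camera_matrix"])
def w(l,z):
    d=R@T[:3,:3]@np.linalg.inv(K)@np.array([l[1],l[0],1]);c=R@T[:3,3]+o["position"];return c+d*(z-c[2])/d[2]
a=w([90,294],.024);b=w([200,325],.024);d=a-b;print(a,b,np.degrees(np.arctan2(d[1],d[0])))
x=R[:,0];print(np.degrees(np.arctan2(x[1],x[0])), o["position"],R.T@(np.array([.587,-.0915,.18])-o["position"]))
```

```text
[0.65780322 0.03810559 0.024     ] [ 0.51187536 -0.23040901  0.024     ] 61.477538124380416
[ 0.57622746 -0.11512638  0.024     ] [ 0.50901005 -0.2286955   0.024     ] 59.3802606935802
43.94356318092509 [ 0.52118331 -0.20812069  0.18035245] [ 0.12831833 -0.03829758  0.00021918]
```

```bash
python3 -m inch '[[0,[4.3,-1.3,0],[0,0,0]],[0,[4.3,-1.3,0],[0,0,0]],[0,[4.2,-1.2,0],[0,0,0]],[0,[0,0,0],[0,0,-0.145]],[0,[0,0,0],[0,0,-0.145]],[0,[0,0,2.5],[0,0,0]],[0,[0,0,2.5],[0,0,0]],[0,[0,0,2.5],[0,0,0]],[0,[0,0,2.5],[0,0,0]],[0,[0,0,0],[0,0,0]]]'
cat > s.py <<'E'
from h import *
import sys
from scipy.spatial.transform import Rotation as Ro
o=sensors.get_obs();R=Ro.from_quat(o["orientation"]).as_matrix();x=R[:,0]
print(o["clock"],o["position"].round(4) if hasattr(o["position"],"round") else o["position"],"yaw",np.degrees(np.arctan2(x[1],x[0])),"tilt",R[:,2].round(4),"F",np.round(o["force"],1))
print("to pad in tool",R.T@(np.array([.587,-.0915,.045])-o["position"]))
for n in sys.argv[2:]:
    p=vision.read_camera(n);cv2.imwrite(f"pics/{n}{sys.argv[1]}.png",p["img"])
    if n!="wrist":
        K=np.array(p["camera_matrix"]);c=cv2.projectPoints(np.array([o["position"]],float),np.array(p["rvec"],float),np.array(p["tvec"],float),K,None)[0].ravel();print(n,"tcp px",c)
        a=p["img"][130:330,230:470];cv2.imwrite(f"pics/{n}{sys.argv[1]}.png",cv2.resize(a,None,fx=3,fy=3,interpolation=cv2.INTER_CUBIC))
    for nm,z in(("thumb_pad",.045),("thumb_rest",.06)):
        m=mark_of(nm,p)
        if m:print(n,nm,np.round(m[0]["location"]),round(m[0]["conf"],2),atz(p,m[0]["location"],z).round(4) if n!="wrist" else "")
E
python3 s.py 2 side top
```

```text
clock: 3.9
position: [0.5903, -0.0919, 0.0781]
orientation: [0.865, 0.502, 0.001, 0.003]
force: [-0.3, -0.6, 0.3]
finger_gap: 0.0003
3.9 [ 0.5903 -0.0919  0.0781] yaw 60.30617264857902 tilt [ 0.0055 -0.0049 -1.    ] F [-0.3 -0.6  0.3]
to pad in tool [-0.00122139 -0.00336129  0.03307279]
side tcp px [323.37479332 249.51601231]
side thumb_pad [266. 320.] 0.58 [ 0.5836 -0.0987  0.045 ]
side thumb_rest [251. 325.] 0.91 [ 0.5953 -0.0763  0.06  ]
top tcp px [375.11851867 199.17100105]
top thumb_rest [195. 366.] 0.74 [ 0.6015 -0.0755  0.06  ]
```

View pics/side2.png

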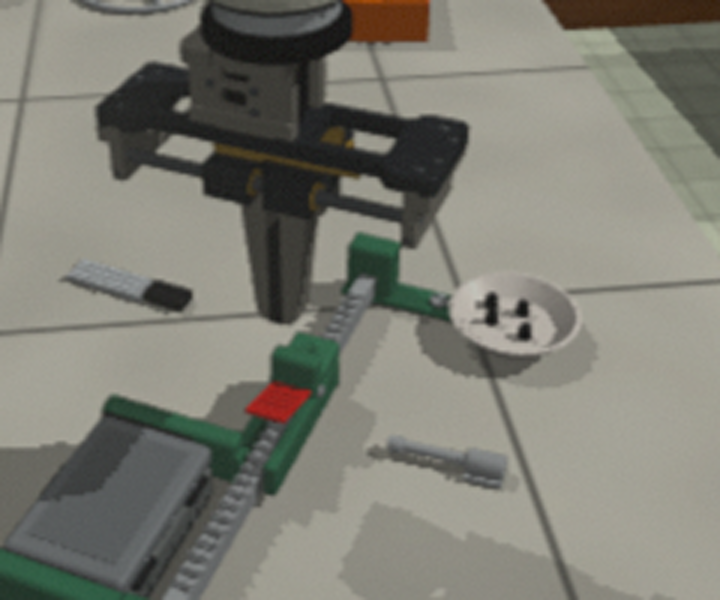

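View pics/top2.png

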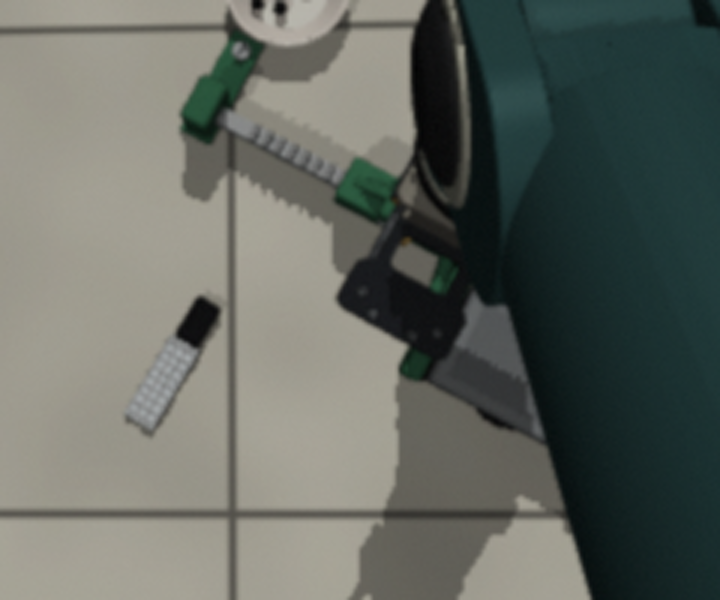

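```bash
python3 s.py 3 wrist side
```

```text
4.2 [ 0.5928 -0.0919  0.0811] yaw 60.35697241357859 tilt [ 0.0115 -0.0057 -0.9999] F [0.2 0.6 0.8]
to pad in tool [-0.00256057 -0.00568112  0.03605156]
wrist thumb_pad [208. 315.] 0.76 
wrist thumb_rest [170. 420.] 0.73 
side tcp px [324.70822319 248.11486503]
side thumb_pad [264. 324.] 0.53 [ 0.5903 -0.0942  0.045 ]
side thumb_rest [250. 325.] 0.74 [ 0.5943 -0.0737  0.06  ]
```

View pics/wrist3.png

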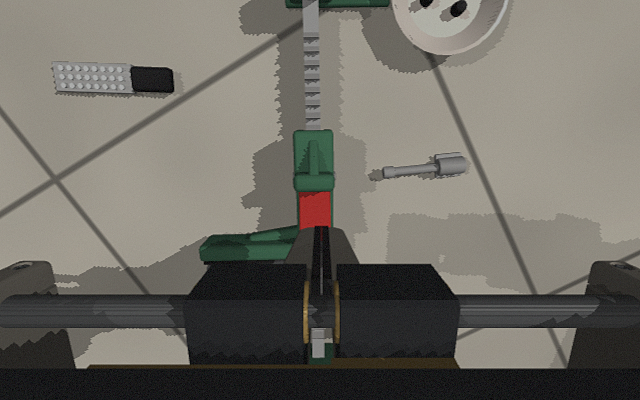

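View pics/side3.png

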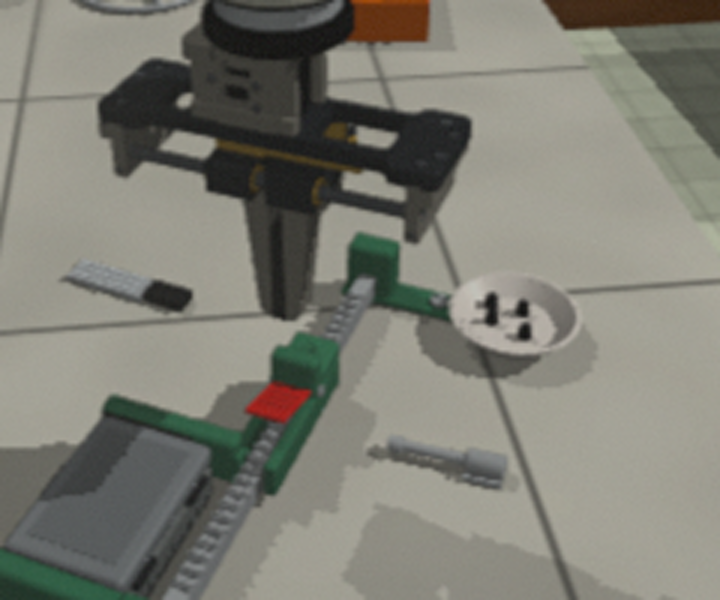

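Run:
```python
from h import *
o=sensors.get_obs();p=vision.read_camera("wrist")
T=np.array(p["tool_from_camera"]);K=np.array(p["camera_matrix"]);C=np.linalg.inv(T)
print(T.round(3))
for z in(0,-.01,-.02,-.03,-.04):
    for y in(0,):
        q=C@[0,y,z,1];u=K@q[:3];print(z,(u[:2]/u[2]).round(1), end=' ')
p=vision.read_camera("side")
for z in(0,.01,.02,.03):
    c=cv2.projectPoints(np.array([o["position"]],float)+[0,0,z],np.array(p["rvec"],float),np.array(p["tvec"],float),np.array(p["camera_matrix"]),None)[0].ravel();print(z,c)
print(o["position"],o["clock"],np.round(o["qvel"],3),sensors.get_obs()["position"])
cv2.imwrite("pics/side4.png",cv2.resize(p["img"][190:290,270:380],None,fx=6,fy=6,interpolation=cv2.INTER_CUBIC))
```

```text
[[-0.    -0.969 -0.247  0.069]
 [ 1.    -0.     0.001  0.   ]
 [-0.001 -0.247  0.969 -0.204]
 [ 0.     0.     0.     1.   ]]
0 [320.1 223. ] -0.01 [320.1 227.7] -0.02 [320.  232.9] -0.03 [320.  238.7] -0.04 [320.  245.1] 0 [324.33574999 248.51808599]
0.01 [324.28190843 244.27007262]
0.02 [324.2271719  239.95144843]
0.03 [324.17151792 235.56043811]
[ 0.59211298 -0.09181574  0.08017869] 4.5 [-0.001  0.003  0.001  0.    -0.001 -0.001  0.001] [ 0.59202297 -0.09181042  0.08000906]
```

View pics/side4.png

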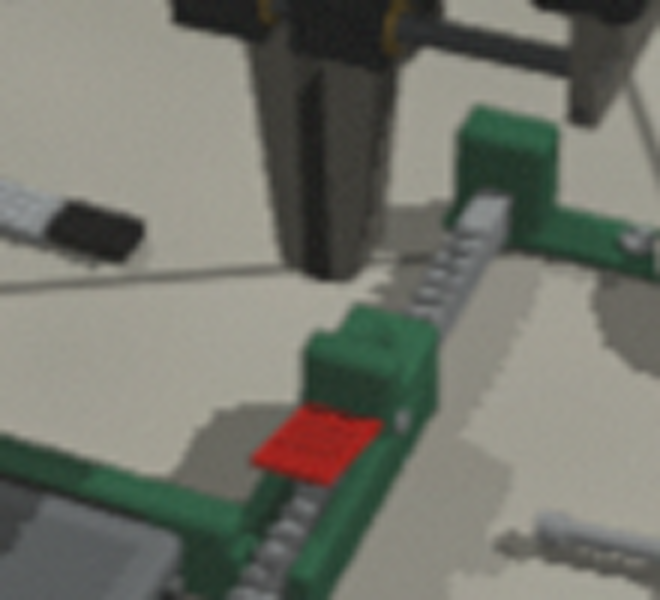

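Both cameras show the fingertip apparently ending about 25 mm short of the stated TCP, in height or along the ray. I'll go down in small steps and judge by force.

```bash
python3 -m inch '[[0,[-0.2,-0.5,0],[0,0,0]],[0,[0,0,0.8],[0,0,0]],[0,[0,0,0.8],[0,0,0]],[0,[0,0,0.7],[0,0,0]],[0,[0,0,0.6],[0,0,0]],[0,[0,0,0],[0,0,0]],[0,[0,0,0],[0,0,0]],[0,[0,0,0],[0,0,0]],[0,[0,0,0],[0,0,0]],[0,[0,0,0],[0,0,0]]]'
python3 s.py 5 side wrist
```

```text
clock: 5.85
position: [0.5865, -0.0911, 0.0486]
orientation: [0.864, 0.503, 0.003, 0.005]
force: [0.4, -0.5, 0.2]
finger_gap: 0.0004
5.85 [ 0.5865 -0.0911  0.0486] yaw 60.366969392333196 tilt [ 0.0093 -0.0052 -0.9999] F [ 0.4 -0.5  0.2]
to pad in tool [-7.65280384e-05  5.67534371e-04  3.63449916e-03]
side tcp px [321.43714564 261.4595596 ]
side thumb_pad [265. 321.] 0.7 [ 0.5856 -0.0974  0.045 ]
side thumb_rest [251. 324.] 0.77 [ 0.5921 -0.0746  0.06  ]
wrist thumb_pad [220. 320.] 0.84 
wrist thumb_rest [200. 323.] 0.76
```

View pics/side5.png

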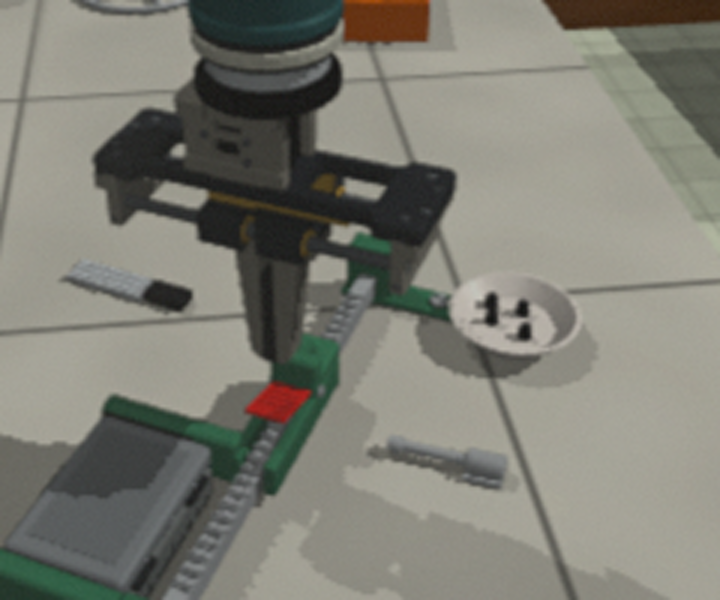

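View pics/wrist5.png

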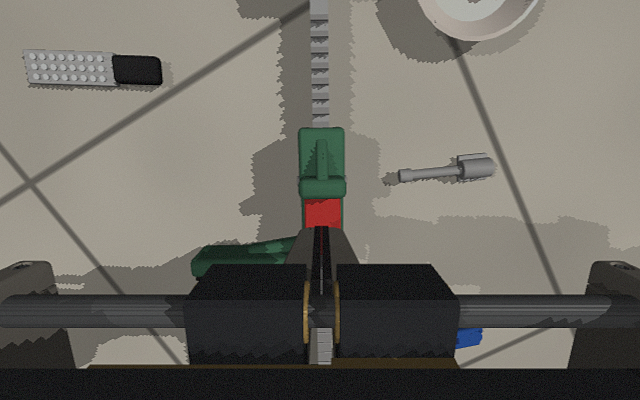

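```bash
python3 -m inch '[[0,[0,0,0.4],[0,0,0]],[0,[0,0,0.4],[0,0,0]],[0,[0,0,0],[0,0,0]],[0,[0,0,0],[0,0,0]],[0,[0,0,0],[0,0,0]],[0,[0,0,0],[0,0,0]],[0,[0,0,0],[0,0,0]],[0,[0,0,0],[0,0,0]],[0,[0,0,0],[0,0,0]],[0,[0,0,0],[0,0,0]]]'
python3 s.py 6 side wrist
```

```text
clock: 7.4
position: [0.5864, -0.0911, 0.0398]
orientation: [0.864, 0.503, 0.003, 0.004]
force: [-0.4, 0.6, -0.8]
finger_gap: 0.0006
7.4 [ 0.5864 -0.0911  0.0398] yaw 60.36509131368443 tilt [ 0.0088 -0.0051 -0.9999] F [-0.4  0.6 -0.8]
to pad in tool [-3.22465453e-05  7.47130087e-04 -5.18660461e-03]
side tcp px [321.45000656 264.96916114]
side thumb_pad [265. 320.] 0.62 [ 0.5835 -0.0966  0.045 ]
side thumb_rest [353. 351.] 0.75 [ 0.609  -0.2934  0.06  ]
wrist thumb_rest [204. 324.] 0.92
```

View pics/side6.png

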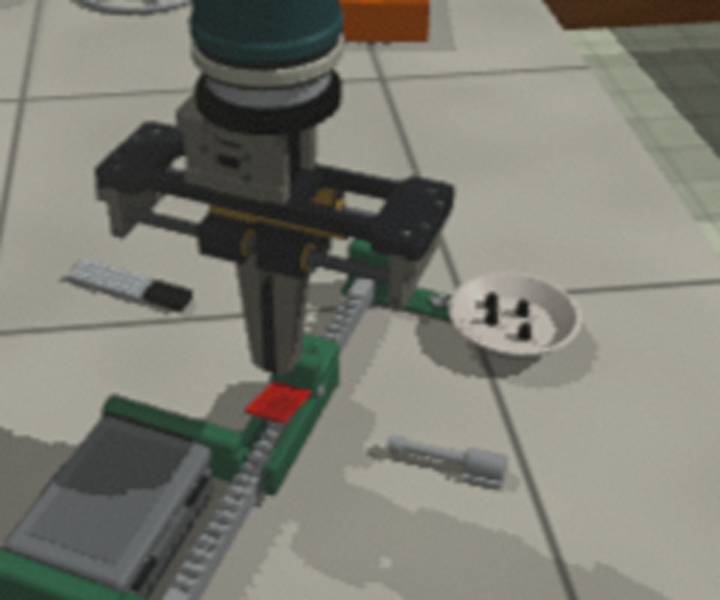

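```bash
python3 -m inch '[[0,[0,0,0.4],[0,0,0]],[0,[0,0,0.4],[0,0,0]],[0,[0,0,0.3],[0,0,0]],[0,[0,0,0],[0,0,0]],[0,[0,0,0],[0,0,0]],[0,[0,0,0],[0,0,0]],[0,[0,0,0],[0,0,0]],[0,[0,0,0],[0,0,0]],[0,[0,0,0],[0,0,0]],[0,[0,0,0],[0,0,0]]]'
python3 s.py 7 side wrist
```

```text
clock: 8.95
position: [0.5865, -0.0912, 0.028]
orientation: [0.864, 0.503, 0.003, 0.004]
force: [0.3, 0.2, -0.6]
finger_gap: 0.0002
8.95 [ 0.5865 -0.0912  0.028 ] yaw 60.36871661482305 tilt [ 0.0088 -0.0051 -0.9999] F [ 0.3  0.2 -0.6]
to pad in tool [-2.59929306e-05  7.44869350e-04 -1.69618330e-02]
side tcp px [321.59523005 269.59548944]
side thumb_pad [264. 321.] 0.74 [ 0.585  -0.0925  0.045 ]
side thumb_rest [249. 326.] 0.94 [ 0.5979 -0.0718  0.06  ]
wrist thumb_pad [227. 325.] 0.87
```

View pics/side7.png

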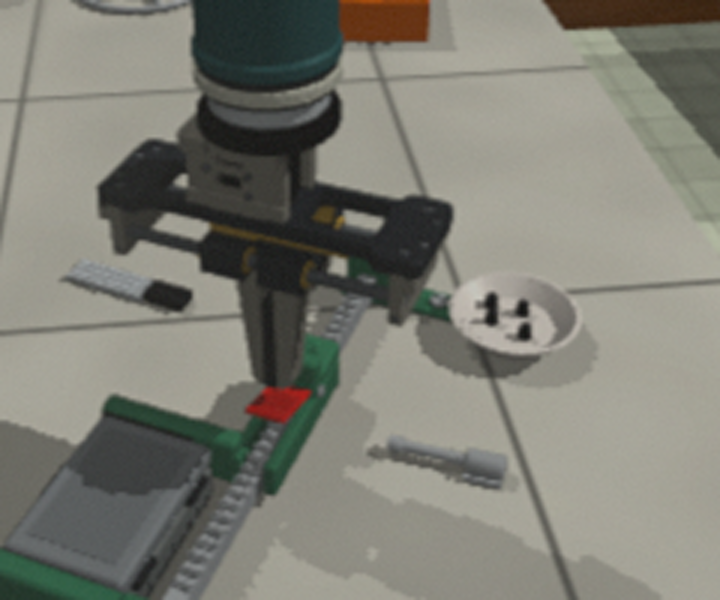

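View pics/wrist7.png

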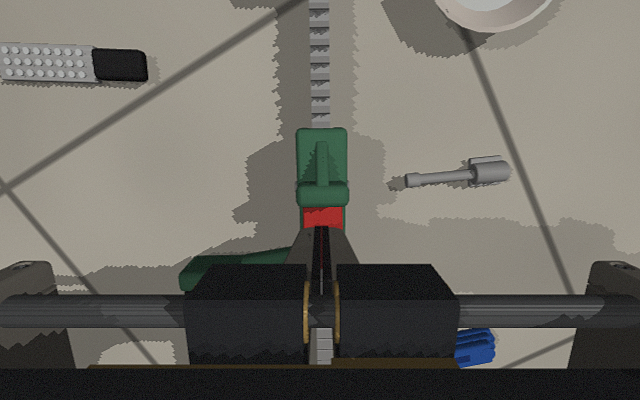

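```bash
python3 -m inch '[[0,[0,0,0.3],[0,0,0]],[0,[0,0,0.3],[0,0,0]],[0,[0,0,0.3],[0,0,0]],[0,[0,0,0],[0,0,0]],[0,[0,0,0],[0,0,0]],[0,[0,0,0],[0,0,0]],[0,[0,0,0],[0,0,0]],[0,[0,0,0],[0,0,0]],[0,[0,0,0],[0,0,0]],[0,[0,0,0],[0,0,0]]]'
python3 s.py 8 side
```

```text
clock: 10.5
position: [0.5866, -0.0912, 0.0183]
orientation: [0.864, 0.503, 0.003, 0.004]
force: [0.1, -0.1, 1.1]
finger_gap: 0.0006
10.5 [ 0.5866 -0.0912  0.0183] yaw 60.36593504348318 tilt [ 0.0088 -0.0051 -0.9999] F [ 0.1 -0.1  1.1]
to pad in tool [-5.22893161e-05  7.29868963e-04 -2.66605359e-02]
side tcp px [321.72569047 273.33300191]
side thumb_pad [265. 322.] 0.48 [ 0.5877 -0.0966  0.045 ]
side thumb_rest [251. 322.] 0.96 [ 0.5885 -0.075   0.06  ]
```

View pics/side8.png

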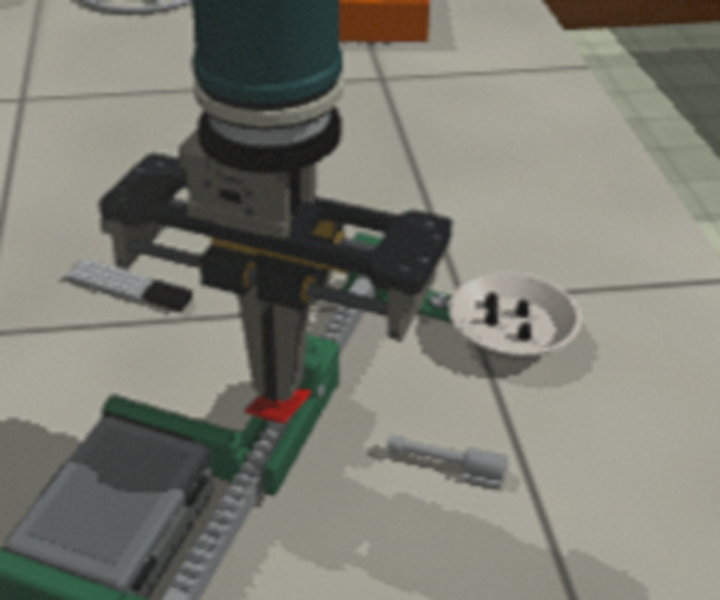

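```bash
python3 -m inch '[[0,[0,0,0.3],[0,0,0]],[0,[0,0,0.3],[0,0,0]],[0,[0,0,0],[0,0,0]],[0,[0,0,0],[0,0,0]],[0,[0,0,0],[0,0,0]],[0,[0,0,0],[0,0,0]],[0,[0,0,0],[0,0,0]],[0,[0,0,0],[0,0,0]],[0,[0,0,0],[0,0,0]],[0,[0,0,0],[0,0,0]]]'
python3 s.py 9 side
```

```text
clock: 11.9
position: [0.5868, -0.0915, 0.0126]
orientation: [0.864, 0.503, 0.003, 0.005]
force: [-1.1, -1.1, 1.3]
finger_gap: 0.0005
11.9 [ 0.5868 -0.0915  0.0126] yaw 60.361417933318116 tilt [ 0.0091 -0.0056 -0.9999] F [-1.1 -1.1  1.3]
to pad in tool [ 5.68299400e-05  4.84227448e-04 -3.24044875e-02]
side tcp px [321.89423315 275.60433687]
side thumb_pad [264. 320.] 0.65 [ 0.5844 -0.0943  0.045 ]
side thumb_rest [248. 322.] 0.96 [ 0.5911 -0.0668  0.06  ]
```

View pics/side9.png

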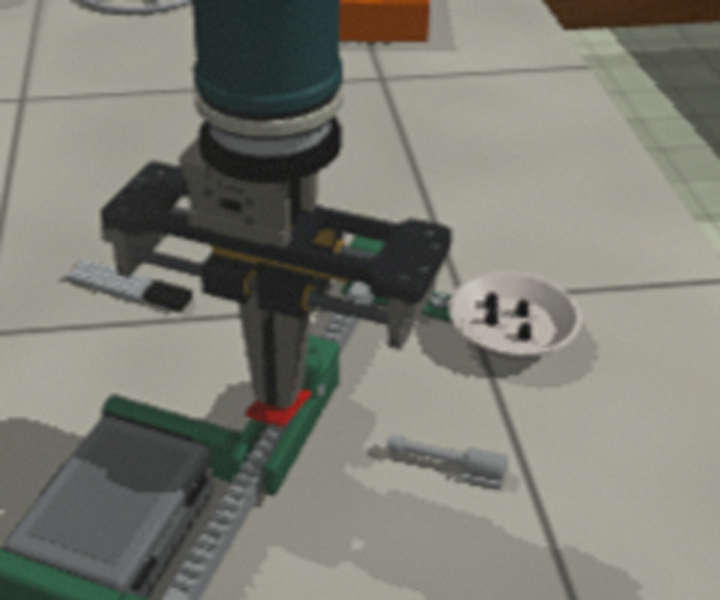

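```bash
python3 -m inch '[[0,[0,0,0.25],[0,0,0]],[0,[0,0,0.25],[0,0,0]],[0,[0,0,0],[0,0,0]],[0,[0,0,0],[0,0,0]],[0,[0,0,0],[0,0,0]],[0,[0,0,0],[0,0,0]],[0,[0,0,0],[0,0,0]],[0,[0,0,0],[0,0,0]],[0,[0,0,0],[0,0,0]],[0,[0,0,0],[0,0,0]]]'
python3 s.py 10 side; python3 -c "
from h import *
f=[]
for i in range(3):
  f.append(sensors.get_obs()['force'])
print(np.round(f,1))"
```

```text
clock: 13.3
position: [0.5866, -0.0925, 0.0075]
orientation: [0.865, 0.502, 0.002, 0.005]
force: [-1.6, -1.0, 3.4]
finger_gap: 0.0002
13.3 [ 0.5866 -0.0925  0.0075] yaw 60.327404198740616 tilt [ 0.0085 -0.0066 -0.9999] F [-1.6 -1.   3.4]
to pad in tool [ 0.00099442  0.00027203 -0.03752465]
side tcp px [321.8468458  277.91846415]
side thumb_pad [263. 326.] 0.48 [ 0.5944 -0.0925  0.045 ]
side thumb_rest [252. 325.] 0.9 [ 0.5948 -0.0779  0.06  ]
[[-1.3 -0.8  2.8]
 [-1.3 -0.8  2.8]
 [-1.3 -0.8  2.8]]
```

View pics/side10.png

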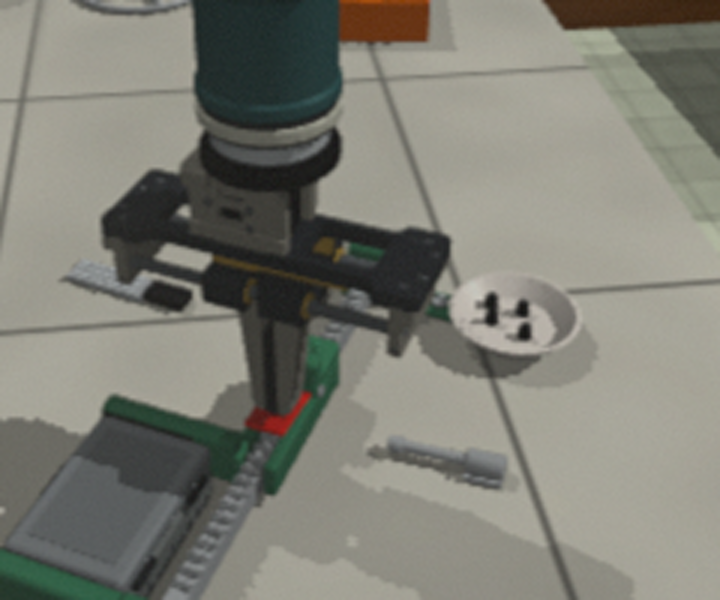

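```bash
python3 -m inch '[[0,[0,0,0.25],[0,0,0]],[0,[0,0,0.25],[0,0,0]],[0,[0,0,0.1],[0,0,0]],[0,[0,0,0],[0,0,0]],[0,[0,0,0],[0,0,0]],[0,[0,0,0],[0,0,0]],[0,[0,0,0],[0,0,0]],[0,[0,0,0],[0,0,0]],[0,[0,0,0],[0,0,0]],[0,[0,0,0],[0,0,0]]]'
python3 s.py 11 side wrist
```

```text
clock: 14.7
position: [0.5863, -0.0931, 0.0029]
orientation: [0.865, 0.502, 0.001, 0.005]
force: [-1.9, -0.7, 4.9]
finger_gap: 0.0003
14.7 [ 0.5863 -0.0931  0.0029] yaw 60.3015655878501 tilt [ 0.0075 -0.0079 -0.9999] F [-1.9 -0.7  4.9]
to pad in tool [ 0.00154853  0.00023513 -0.04211687]
side tcp px [321.78015953 279.86734263]
side thumb_pad [269. 321.] 0.42 [ 0.5844 -0.1064  0.045 ]
side thumb_rest [249. 325.] 0.64 [ 0.595  -0.0707  0.06  ]
wrist thumb_pad [240. 320.] 0.89 
wrist thumb_rest [221. 324.] 0.92
```

View pics/side11.png

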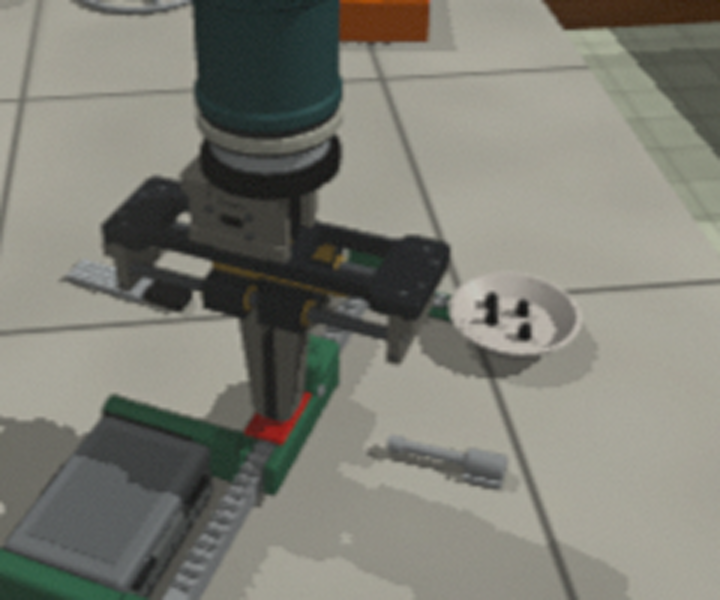

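View pics/wrist11.png

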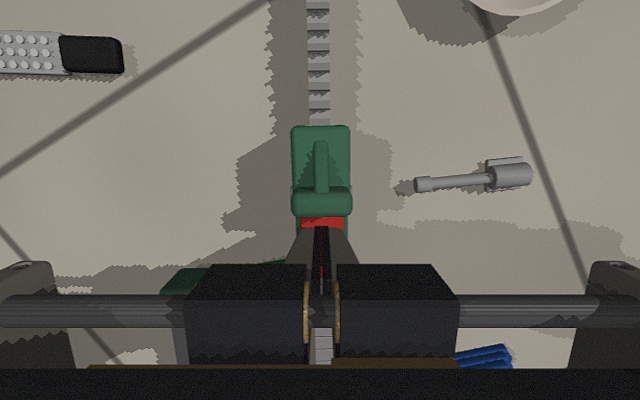

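```bash
python3 -m inch '[[0,[0,0,0.25],[0,0,0]],[0,[0,0,0.25],[0,0,0]],[0,[0,0,0.1],[0,0,0]],[0,[0,0,0],[0,0,0]],[0,[0,0,0],[0,0,0]],[0,[0,0,0],[0,0,0]],[0,[0,0,0],[0,0,0]],[0,[0,0,0],[0,0,0]],[0,[0,0,0],[0,0,0]],[0,[0,0,0],[0,0,0]]]'
python3 s.py 12 side
```

```text
clock: 16.25
position: [0.5874, -0.0912, 0.0029]
orientation: [0.864, 0.503, 0.002, 0.006]
force: [-2.4, -0.4, 4.7]
finger_gap: 0.0005
16.25 [ 0.5874 -0.0912  0.0029] yaw 60.34659667948066 tilt [ 0.0084 -0.0079 -0.9999] F [-2.4 -0.4  4.7]
to pad in tool [-0.00057195  0.00028366 -0.04208715]
side tcp px [322.23030907 279.10458084]
side thumb_pad [265. 322.] 0.68 [ 0.5879 -0.0961  0.045 ]
side thumb_rest [250. 325.] 0.86 [ 0.5957 -0.073   0.06  ]
```

View pics/side12.png

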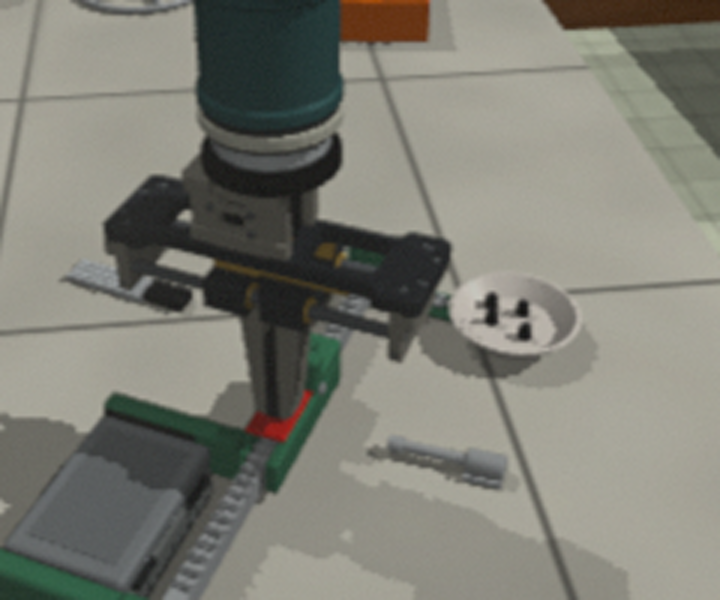

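The lever is down on its stop: z no longer changes and the force is about 5 N. Next I push along tool +x, with a slight downward bias.

```bash
python3 -m inch '[[0,[0.5,0,0.15],[0,0,0]],[0,[0.5,0,0.15],[0,0,0]],[0,[0.5,0,0.15],[0,0,0]],[0,[0.5,0,0.15],[0,0,0]],[0,[0.5,0,0.15],[0,0,0]],[0,[0.5,0,0.15],[0,0,0]],[0,[0.5,0,0.15],[0,0,0]],[0,[0.5,0,0.15],[0,0,0]],[0,[0.5,0,0.15],[0,0,0]],[0,[0.5,0,0.15],[0,0,0]]]'
python3 s.py 13 side wrist
```

```text
clock: 17.65
position: [0.6136, -0.0436, 0.0026]
orientation: [0.864, 0.503, 0.001, 0.006]
force: [-5.9, -0.7, 15.0]
finger_gap: 0.0004
17.65 [ 0.6136 -0.0436  0.0026] yaw 60.37336083557149 tilt [ 0.0082 -0.0094 -0.9999] F [-5.9 -0.7 15. ]
to pad in tool [-0.05492219  0.00104702 -0.04221313]
side tcp px [332.83244903 261.08256672]
side thumb_pad [250. 335.] 0.57 [ 0.6157 -0.0594  0.045 ]
side thumb_rest [230. 336.] 0.6 [ 0.6231 -0.0151  0.06  ]
wrist thumb_pad [239. 318.] 0.88 
wrist thumb_rest [220. 318.] 0.8
```

View pics/side13.png

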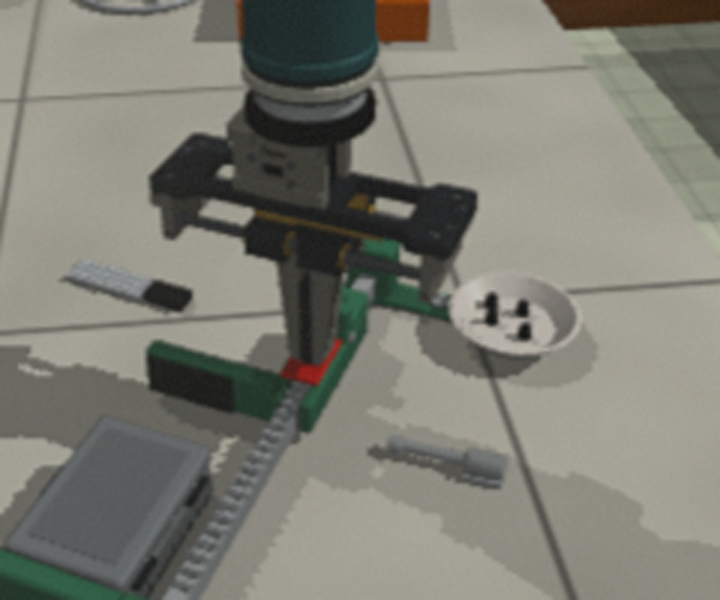

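View pics/wrist13.png

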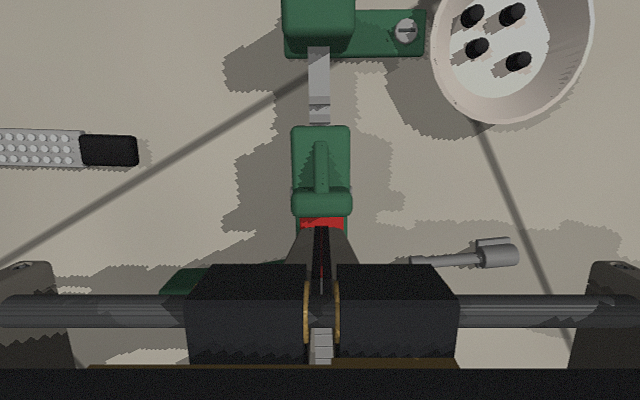

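The jaw is travelling with the finger, about 50 mm so far, and the box hasn't moved. I'll continue to the stop.

```bash
python3 -m inch '[[0,[0.5,0,0.12],[0,0,0]],[0,[0.5,0,0.12],[0,0,0]],[0,[0.5,0,0.12],[0,0,0]],[0,[0.5,0,0.12],[0,0,0]],[0,[0.5,0,0.12],[0,0,0]],[0,[0.5,0,0.12],[0,0,0]],[0,[0.5,0,0.12],[0,0,0]],[0,[0.4,0,0.12],[0,0,0]],[0,[0.4,0,0.12],[0,0,0]],[0,[0.4,0,0.12],[0,0,0]]]'
python3 s.py 14 side wrist
```

```text
clock: 19.2
position: [0.6344, -0.0055, 0.0025]
orientation: [0.865, 0.502, -0.005, 0.008]
force: [-11.0, -7.7, 21.5]
finger_gap: 0.0002
19.2 [ 0.6344 -0.0055  0.0025] yaw 60.27914057544168 tilt [ 3.000e-04 -1.850e-02 -9.998e-01] F [-11.   -7.7  21.5]
to pad in tool [-0.09885558  0.00185799 -0.04089463]
side tcp px [340.47285039 247.85690095]
side thumb_pad [234. 341.] 0.64 [ 0.6339 -0.0123  0.045 ]
side thumb_rest [220. 343.] 0.71 [0.6419 0.0164 0.06  ]
wrist thumb_rest [220. 321.] 0.98
```

View pics/side14.png

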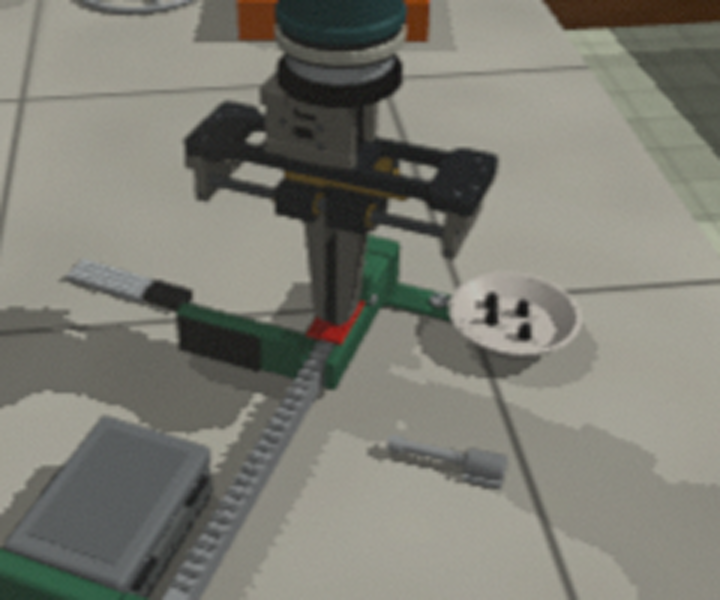

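View pics/wrist14.png

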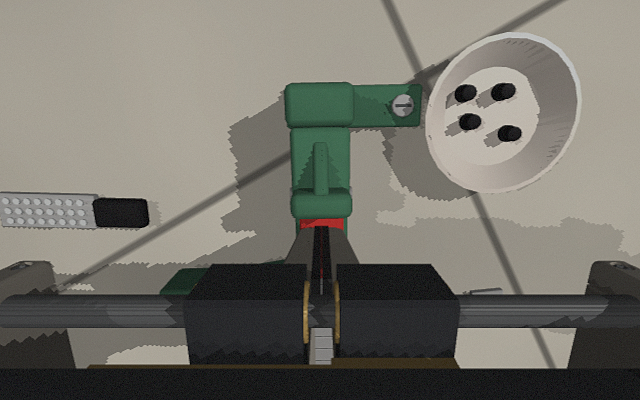

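The head now meets the end stop block, with no bar visible between them. Side force has risen to about 13 N and the finger has stalled. Now I lift straight off.

```bash
python3 -m inch '[[0,[0.1,0,0],[0,0,0]],[0,[0,0,-0.4],[0,0,0]],[0,[0,0,-0.5],[0,0,0]],[0,[0,0,-0.8],[0,0,0]],[0,[0,0,-1.5],[0,0,0]],[0,[0,0,-2],[0,0,0]],[0,[0,0,-3],[0,0,0]],[0,[0,0,-3],[0,0,0]],[0,[0,0,-1],[0,0,0]],[0,[0,0,0],[0,0,0]]]'
python3 s.py 15 side wrist
```

```text
clock: 20.75
position: [0.635, -0.0015, 0.1329]
orientation: [0.865, 0.502, -0.003, 0.008]
force: [-0.1, 0.0, 0.7]
finger_gap: -0.0001
20.75 [ 0.635  -0.0015  0.1329] yaw 60.28229408351666 tilt [ 0.0028 -0.0169 -0.9999] F [-0.1  0.   0.7]
to pad in tool [-0.10072526  0.00196717  0.08929896]
side tcp px [341.44023273 194.95460335]
side thumb_pad [232. 339.] 0.66 [ 0.6308 -0.0052  0.045 ]
side thumb_rest [222. 340.] 0.6 [0.6342 0.0091 0.06  ]
wrist thumb_pad [194. 324.] 0.64 
wrist thumb_rest [178. 322.] 0.87
```

View pics/side15.png

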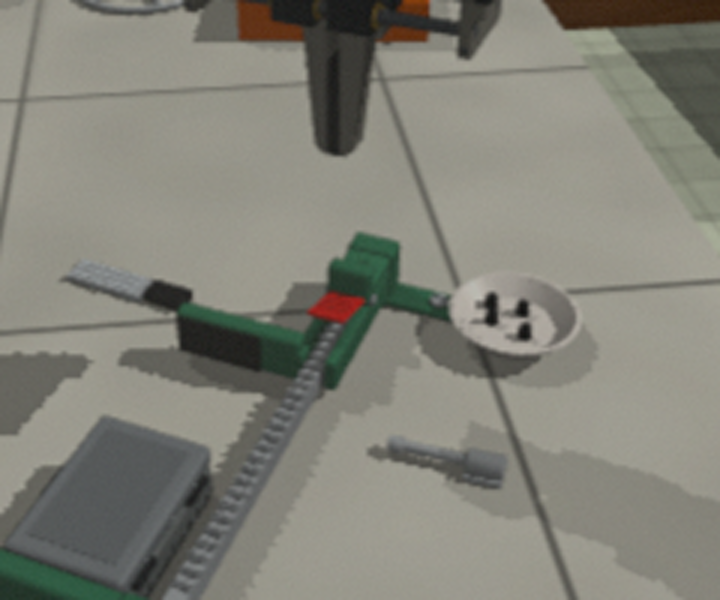

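View pics/wrist15.png

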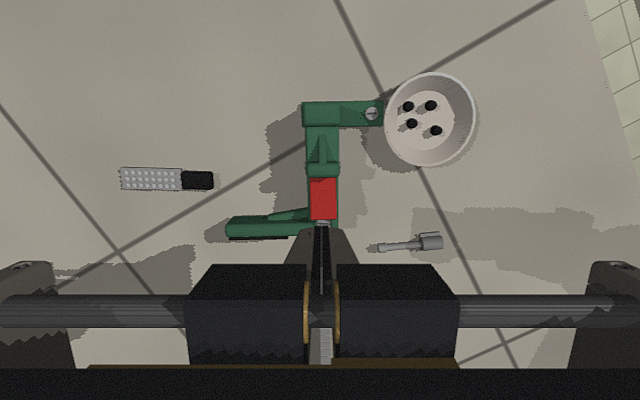

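```bash
python3 -c "
import cv2
a=cv2.imread('pics/wrist15.png')[85:240,260:400];cv2.imwrite('pics/z.png',cv2.resize(a,None,fx=3.8,fy=3.8,interpolation=cv2.INTER_CUBIC))"
```

```text
(no output)
```

View pics/z.png

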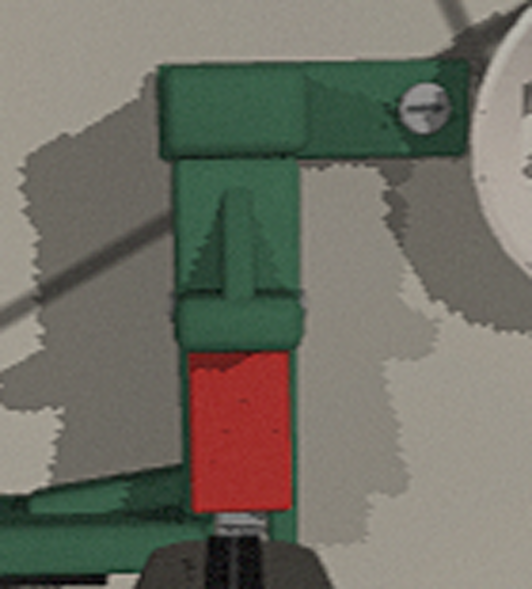

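The close-up shows the head flush against the end stop with no gap, and the red lever up. The box, rasp, valve tool and dish look undisturbed, and nothing touches the robot. Handing in.

```bash
python3 -c "
from station import workorder
print(workorder.sign_off())"
```

```text
the job is handed in; nothing more can be done
None
```

The clamp is open, and I handed the job in at about 21 s. With the fingers shut, I pressed the red release down to its stop and pushed the jaw about 100 mm along the bar to the end stop. I then lifted straight off so the release could spring up.

**Last checks:**
- **Jaw:** the close-up shows the head flush against the end stop. At the end of the push the finger stalled with about 13 N of side force.
- **Release:** the red lever looks up again. I judged this by eye and did not measure its angle.
- **Box and loose things:** the box, rasp, valve tool and dish look unmoved in the last pictures. I did not measure their positions again. The tyre levers were out of view in those last pictures, though the arm never went near them.
- **Robot:** it is clear of everything, with the tool at about 0.13 m and the force reading near zero.

**Disagreements:**
- **Finger length:** the shut fingers ended about 25 mm short of the stated tool point. The side camera showed it, and contact only came at a tool height of about 15 mm instead of 45 mm. I therefore went down by force and pictures, not by the stated height.
- **Bar direction:** the two camera estimates differed by about 2°. I used a heading of about 60.3°, and the finger stayed centred on the lever.

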